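# Get the photodiode detector out of a packed crate and onto the lab jack

### The arm

A 6-joint arm with a two-finger parallel gripper is mounted at the origin on a cart in front of the work surface, level with it; the furniture and walls round the work are solid. World frame = base frame: x ahead of the robot, y to its left, z up, the work surface at z = 0. Lengths are in m, angles in rad, forces in N, time in s.
With the tool pointing down it reaches from about 0.3 to 0.825 m from the base axis. Payload 5.4 kg.
Tool frame: the origin (TCP) lies midway between the tips of the shut fingers; the grasp point (between the pads) lies 19 mm behind it; z points along the fingers, y is the line along which they close (so a half turn about z gives the same grasp; the last joint's range is limited). The gripper opens to 92 mm and grips with 3 to 60 N. Pads are 20 mm wide; open, the fingers measure 128 mm over their backs; the gripper's body (75 mm by 189 mm) begins 69 mm behind the grasp point.
Start: joints at [0.979, 0.158, 1.597, -0, 1.386, -0.21], TCP at [0.214, 0.534, 0.215] pointing down, gripper open.
Joint ranges: [-2.91, 2.91], [-0.94, 2.29], [0.18, 2.7], [-1.29, 4.43], [0.17, 2.64], [-3, 3]. Speed limits (rad/s): [2.57, 2.57, 3.14, 3.14, 3.14, 3.14].

### API

Orientations are given as a unit quaternion [w, x, y, z].
In Python, from bench import r gives the robot as it stands.
- The arm moves only by the tool play_rows, never from a script. Its argument "commands" is a list that holds one entry, the list of rows, each a list of 5 numbers: the shift along the tool's x, y, z in mm, then the turn about the tool's z in degrees, then the gripper's target within -1 to 1 (fully open at 1, half-way at 0, shut at -1). In form: [[[x, y, z, roll, gripper], ...]]. A call has 1 to 5 rows; each row is the pose to reach, as a shift and turn from the pose commanded when the call began, along the tool's axes at that moment; what a row does not reach only later rows make up. A row lasts 1/12 s, in which the tool goes at most 41.7 mm and 7.16 degrees, less where a joint would pass 70% of its speed; a pose out of reach is approached as far as the arm can. A call with a gripper value outside its range is refused whole. The fingers move at their own pace and stop on an object; "force" is the grip in N (left out, the last holds). Time passes only in rows, so rows that repeat a pose let the fingers close. It gives the time, the measured TCP pose, the force, the opening and the grip force at its end, in the units of the state.
- r.get_state(): the state, without advancing time (a new reading comes with each control period).
- r.snapshot(name): name is "scene" or "top" or "wrist"; returns the picture (420x560x3 uint8, red, green, blue); there is no depth.
- r.camera_model(name): a dict with "mtx" (3x3 intrinsics, pixels), "extrinsics" (4x4, takes a point from camera to world coordinates). Camera axes: x right, y down, z forward; pixel columns grow to the right and rows downward; lengths in m; the calibration is good to about 2 mm. A picture is of the moment at which its call begins: read the wrist's pose just before it. camera_model takes no time and is no camera call; for the wrist camera it gives the pose at the moment of the call.
- r.finish_job(): hands the job in; it is judged then, once.
Trained networks look in the newest picture that a camera, given by its name, has taken for a name from the list of things; names that differ only in an ending like _2 or _b are one class to them, and where a whole thing is asked for, a point or a joint stands for the part that bears it (a point fixed in the world has none). Each returns a list of dicts, best first, with "conf" (0 to 1); they miss things now and then, are a little off and sometimes report something else, mostly with a low value. They report only what shows in the picture. A call takes as long as a camera call. They do not tell look-alikes from the thing itself.
- r.recognise(camera, name): "centre" ([x, y, z] in m, in world coordinates, good to about 4 mm: the middle of the surface that is visible of it).
The state is a dict: "time": time; "joints": joint angles; "joint_velocities": joint speeds; "effort": joint torques, N m; "tcp_pos": TCP position; "orientation": TCP orientation; "contact_force": force on the tool from outside, world axes, zero at the start; "ft_torque": the same for the moment, N m; "opening": finger opening in m; "gripper_force": force on a finger pad.
Only numpy, scipy, OpenCV 4.12 (cv2) and the standard library are available. Lean on these libraries where they do the work, as an engineer would, in place of code of your own. Each camera call takes 0.05 s, during which the arm holds its last target. There are 200 camera calls.

### The job

The photodiode detector (the black box with the pale, plain lid) is packed too tightly between the white amplifier boxes to be gripped. Fold the crate's front flap all the way down, slide the detector out on the crate's floor until it sits on the lowered flap, then pick it up and set it gently, upright, in the middle of the small lab jack's plate, square to the plate and with its metal connector facing the lens tube. Leave the two white boxes standing in the crate and the flap down.

Things in the scene. Friction and masses are not known exactly. Their poses are not given: they have to be found in the camera images.
- crate: Blue plastic drop-front crate, fixed to the bench, 160 (x) x 222 (y) x 75 mm high, open at the top, front closed by the flap. Origin at the centre of its underside; +x points from the front (flap, nearest the robot) to the back, +y to its left, z up. Floor and walls 5 mm thick, outward rim 6 mm wide at the top; inside 150 mm deep (x -0.075 to +0.075) and 212 mm wide.
- flap (a joint): Front flap, a plate 5 mm thick, 206 mm wide, 71.5 mm high, hinged along its lower edge, on a line parallel to the crate's y at x = -0.0775, z = 0.0025 in the crate's frame. 0 rad = upright, shut; 1.57 = folded outward, flat on the bench, flush with the crate's floor (5 mm up). Starts shut or ajar (to 0.3 rad). Stiff: stays where left, moved by 1 to 1.5 N at its free edge.
- flap_edge (a point): Middle of the flap's free (upper) edge, half-way through its thickness; 71.5 mm from the hinge line. The flap stands about 27 mm higher than the detector behind it, so that it can be hooked there from inside.
- detector_center (a point): Centre (half-way up) of the photodiode detector: loose black box with a plain pale lid, 82 (its x) x 62 (its y) x 42 mm high, 0.2 to 0.4 kg, standing between the white boxes, 3 mm of room on its left and 12 mm on its right, its x towards the crate's front. Its +y points to the side with the connector; z up. Grip it across the 62 mm, preferably 20 mm to one side of the connector.
- lane (a point): Centre of the free patch of crate floor behind the detector, on the floor (5 mm above the bench), axes as the crate's. Free for about 60 mm from the detector's back to the crate's back wall (x) and 60 mm across (y). Mind the shelf board of the bench above: its front edge is at x = 0.665, 0.41 m above the bench top.
- detector_port (a point): Outer end of the detector's round metal connector (14 mm across, stands out 8 mm, in the middle of one 82 mm side, half-way up), 39 mm from the detector's centre along its +y.
- box_left: White amplifier box, 75 x 64 x 42 mm, standing in the crate to the left (+y of the crate) of the detector, loose, 0.13 kg. Origin at the centre of its underside.
- box_right: White amplifier box, 64 x 62 x 44 mm, standing in the crate to the right (-y of the crate) of the detector, loose, 0.12 kg. Origin at the centre of its underside.
- jack: Small aluminium scissor lab jack, fixed to the bench. Origin at the centre of its underside, z up. Its black adjusting knob stands out 64 mm towards its -x at 31 mm height (lower than the plate).
- jack_top (a point): Centre of the upper face of the jack's plate, 62 mm above the bench, axes as the jack's. The plate is 90 mm long (x) and 66 mm wide (y). The detector's 82 mm side goes along x; its connector must point to the jack's -y.
- source: Black lens tube (31 mm across, axis 83 mm above the bench) on a post holder, fixed to the bench beside the jack, about 125 mm from the jack's centre on its -y side, looking across the plate. Overall 99 mm high, 60 mm wide. Origin at the underside, below the tube.
There are look-alikes about, which are no part of the job. Leave any orange or pink look-alike of the part that bears detector_center alone.

How it is judged:
On the way, in this order (a step that is already met when the one before it is completed fails the run):
1. the flap is folded down flat (within 0.15 rad), the detector still in the crate (value of joint flap above 1.42 rad and x of detector_center in the frame of crate above -0.07 m), for 0.1 s.
2. the detector has been slid out and sits on the lowered flap, its centre beyond the hinge line (x of detector_center in the frame of crate between -0.16 and -0.083 m and y of detector_center in the frame of crate between -0.1 and 0.1 m and z of detector_center in the frame of crate below 0.032 m), for 0.2 s.
At the end, for the whole second after the job is handed in: The detector stands upright, at rest, on the jack's plate: within 12 mm of its centre, square to it within 0.15 rad, connector on the lens tube's side (jack's -y); the flap is down (over 1.4 rad); both white boxes stand in the crate (x over -0.07 m in its frame) (horizontal distance between detector_center and jack_top below 0.012 m and z of detector_center in the frame of jack_top between 0.016 and 0.026 m and angle between detector_center's own z axis and vertical below 0.08 rad and angle between the x axis of detector_center and the x axis of jack_top, either way round below 0.15 rad and y of detector_port in the frame of jack_top below -0.02 m and linear speed of detector below 0.02 m/s and value of joint flap above 1.4 rad and x of each of box_left, box_right in the frame of crate above -0.07 m and z of box_left in the frame of crate between -0.005 and 0.02 m and z of box_right in the frame of crate between -0.005 and 0.02 m); the robot touches nothing.
It fails at once if the detector is lifted inside the crate instead of being slid out (x of detector_center in the frame of crate between -0.065 and 0.08 m and y of detector_center in the frame of crate between -0.06 and 0.06 m and z of detector_center in the frame of crate between 0.042 and 0.12 m).
It fails at once if the detector is pressed onto the jack with over 50 N (contact force between detector and jack above 50 N).
It fails at once if the detector is dropped onto the jack (falls there, out of the fingers, faster than 0.35 m/s, as from about 7 mm or more) (contact force between the fingers and detector below 0.3 N and linear speed of detector above 0.35 m/s and horizontal distance between detector_center and jack_top below 0.08 m and z of detector_center in the frame of jack_top between 0 and 0.15 m).
It also fails if it takes over 61 s, if anything falls off the work surface, if the arm or the gripper's body presses on something with over 40 N, if the wrist force passes 120 N, or if a joint passes its speed limit or range.

## Working session

There is one attempt and no reset: what is moved stays moved. The work goes in short steps, Python scripts to look and compute and a tool call to move; the robot and the scene stay as the last step left them, time stands still between calls to the robot, and variables do not carry over. Pictures are saved under pics/ and viewed, at most 10 in all, crops included, and the job is handed in when it is done.

Besides the shell and the picture viewer there is one more tool, called as name(argument=value, ...), one argument or row to a line, values as JSON. play_rows: Moves the arm, as the interface text tells. Its arguments: {"type":"object","properties":{"commands":{"type":"array","items":{"type":"array","items":{"type":"array","items":{"type":"number"}}}},"force":{"type":"number"}},"required":["commands"]}

```bash
ls; mkdir -p pics
cat > h.py <<'E'
import numpy as np, cv2
from bench import r
def snap(cam,name=None):
    m=r.camera_model(cam); im=np.array(r.snapshot(cam))
    if name: cv2.imwrite('pics/'+name,im[:,:,::-1])
    return im,m
def proj(m,P):
    E=np.linalg.inv(np.array(m['extrinsics'])); K=np.array(m['mtx'])
    p=K@(E[:3,:3]@np.array(P,float)+E[:3,3]); return p[:2]/p[2]
def back(m,uv,z):
    E=np.array(m['extrinsics']); d=E[:3,:3]@np.linalg.inv(m['mtx'])@np.array([uv[0],uv[1],1.])
    o=E[:3,3]; return o+d*(z-o[2])/d[2]
E
python3 - <<'E'
from h import *
s=r.get_state(); print(s['tcp_pos'],s['orientation'],s['time'])
a,m=snap('scene'); b,m2=snap('top')
cv2.imwrite('pics/a.png',np.hstack([a,b])[:,:,::-1]) 
cv2.imwrite('pics/scene.png',a[:,:,::-1]);cv2.imwrite('pics/top.png',b[:,:,::-1])
for c,mm in(('scene',m),('top',m2)):
  for n in ['crate','flap_edge','detector_center','detector_port','box_left','box_right','jack','jack_top','source']:
    for d in r.recognise(c,n)[:4]: print(c,n,round(d['conf'],2),np.round(d['centre'],3),proj(mm,d['centre']).round())
E
```

```text
pics
[0.21390973 0.53306125 0.21365996] [-3.61215875e-04  1.89736726e-01  9.81834577e-01 -8.41809293e-04] 0.0
scene crate 0.64 [0.57  0.023 0.049] [263. 206.]
scene flap_edge 0.71 [0.474 0.039 0.042] [233. 213.]
scene detector_center 0.71 [0.53  0.044 0.047] [248. 207.]
scene detector_center 0.66 [0.473 0.246 0.034] [204. 193.]
scene detector_center 0.62 [ 0.436 -0.159  0.035] [255. 244.]
scene detector_port 0.92 [ 0.435 -0.155  0.036] [254. 244.]
scene detector_port 0.63 [0.467 0.25  0.035] [202. 192.]
scene detector_port 0.61 [0.532 0.047 0.05 ] [248. 205.]
scene box_left 0.69 [0.528 0.044 0.048] [248. 206.]
scene box_left 0.62 [0.526 0.117 0.043] [236. 200.]
scene box_right 0.64 [ 0.507 -0.007  0.047] [250. 214.]
scene jack 0.73 [ 0.475 -0.28   0.035] [291. 260.]
scene jack_top 0.82 [ 0.472 -0.278  0.038] [289. 259.]
scene source 0.97 [ 0.456 -0.396  0.04 ] [311. 281.]
top crate 0.89 [0.589 0.045 0.005] [228. 205.]
top flap_edge 0.56 [0.472 0.047 0.072] [226. 240.]
top detector_center 0.68 [0.483 0.264 0.044] [156. 238.]
top detector_center 0.67 [0.521 0.057 0.049] [223. 224.]
top detector_center 0.62 [ 0.447 -0.138  0.044] [286. 248.]
top detector_port 0.94 [0.481 0.258 0.045] [158. 238.]
top detector_port 0.88 [0.523 0.049 0.047] [225. 224.]
top detector_port 0.82 [ 0.45  -0.134  0.038] [285. 247.]
top box_left 0.6 [0.522 0.12  0.048] [203. 225.]
top box_right 0.79 [ 0.523 -0.024  0.052] [249. 223.]
top box_right 0.26 [0.589 0.046 0.007] [228. 205.]
top jack 0.74 [ 0.474 -0.258  0.06 ] [325. 238.]
top jack_top 0.73 [0.521 0.118 0.049] [203. 225.]
top jack_top 0.64 [ 0.475 -0.263  0.062] [327. 238.]
top source 0.82 [ 0.456 -0.383  0.024] [364. 244.]
```

Run:
```python
import cv2
a=cv2.imread('pics/scene.png');b=cv2.imread('pics/top.png')
t=cv2.resize(b[170:290,120:400],(800,343),interpolation=cv2.INTER_CUBIC)
s=cv2.resize(a[150:330,160:420],(0,0),fx=1.4,fy=1.4,interpolation=cv2.INTER_CUBIC)
import numpy as np
s=cv2.copyMakeBorder(s,0,0,0,800-s.shape[1],0)
cv2.imwrite('pics/v1.png',np.vstack([t,s])[:600])
```

```text
(no output)
```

View pics/v1.png

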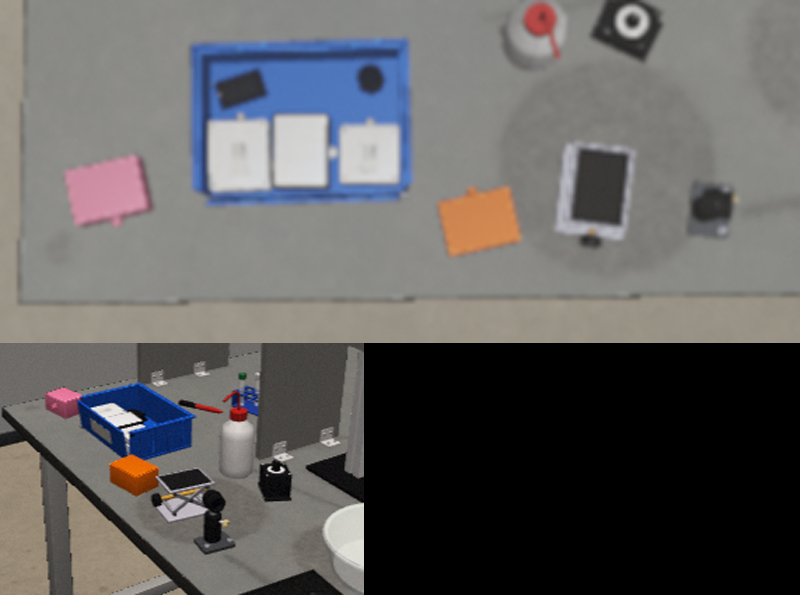

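The top view shows, in the zoomed crop: the crate at (300,120) and the detector in the middle with a plain lid at (300,150), its connector at (332,152) facing right (-y). The jack plate is at (600,187) and the lens tube at (712,205).

These could be mistaken for the detector:
- pink box at (108,190)
- orange box at (480,220)
- two white boxes with handles/labels at (240,155) and (370,153)

I choose the plain lid in the crate. Next I move in for a close look.

play_rows(
  commands=[
    [[-32, -24, -7, -6, -1], [-64, -49, -14, -12, -1], [-96, -73, -21, -18, -1], [-128, -98, -29, -22, -1], [-160, -122, -36, -22, -1]],
  ],
)

```text
time: 1.42
tcp_pos: [0.3177, 0.3592, 0.2511]
orientation: [0.0, -0.003, 1.0, 0.0]
contact_force: [0.6, -0.1, 0.6]
opening: 0.0606
gripper_force: 0.0
```

play_rows(
  commands=[
    [[-16, -32, -5, 0, -1], [-32, -64, -10, 0, -1], [-48, -96, -15, 0, -1], [-64, -128, -20, 0, -1], [-80, -160, -25, 0, -1]],
  ],
)

```text
time: 1.83
tcp_pos: [0.3981, 0.1993, 0.2761]
orientation: [0.0, -0.001, 1.0, 0.0]
contact_force: [0.8, 0.2, 0.3]
opening: 0.0275
gripper_force: 0.0
```

play_rows(
  commands=[
    [[-16, -32, -5, 0, -1], [-32, -64, -10, 0, -1], [-48, -96, -15, 0, -1], [-64, -128, -20, 0, -1], [-75, -150, -25, 0, -1]],
  ],
)

```text
time: 2.25
tcp_pos: [0.4738, 0.0483, 0.3009]
orientation: [0.0, -0.0, 1.0, -0.0]
contact_force: [0.5, 0.5, 0.1]
opening: 0.0003
gripper_force: 0.0
```

Run:
```python
from h import *
s=r.get_state(); print(s['tcp_pos'],s['orientation'],s['time'],np.round(s['joints'],2))
a,m=snap('wrist','w1.png'); print(np.round(m['extrinsics'],3))
for n in ['crate','flap_edge','detector_center','detector_port','box_left','box_right','lane']:
    for d in r.recognise('wrist',n)[:3]: print(n,round(d['conf'],2),np.round(d['centre'],3),proj(m,d['centre']).round())
```

```text
[0.47382601 0.04831896 0.30093556] [ 2.96207530e-04 -1.36963017e-04  9.99999875e-01 -3.78881504e-04] 2.25 [-0.15 -0.15  1.74 -0.    1.55 -1.72]
[[-0.001  0.966  0.26   0.401]
 [ 1.     0.001 -0.001  0.048]
 [-0.001  0.26  -0.966  0.471]
 [ 0.     0.     0.     1.   ]]
crate 0.82 [0.565 0.019 0.041] [261. 240.]
flap_edge 0.67 [0.474 0.055 0.071] [285. 186.]
flap_edge 0.23 [ 0.479 -0.258  0.063] [ 65. 189.]
detector_center 0.97 [0.523 0.052 0.048] [282. 216.]
detector_center 0.82 [0.488 0.255 0.044] [418. 193.]
detector_center 0.82 [ 0.447 -0.132  0.048] [155. 165.]
detector_port 0.67 [0.515 0.055 0.046] [284. 210.]
detector_port 0.65 [ 0.446 -0.133  0.041] [157. 164.]
detector_port 0.57 [ 0.521 -0.019  0.05 ] [235. 214.]
box_left 0.81 [0.517 0.123 0.046] [330. 212.]
box_left 0.66 [ 0.478 -0.259  0.063] [ 64. 188.]
box_right 0.9 [ 0.521 -0.02   0.052] [234. 215.]
lane 0.73 [0.566 0.022 0.038] [263. 240.]
```

View pics/w1.png

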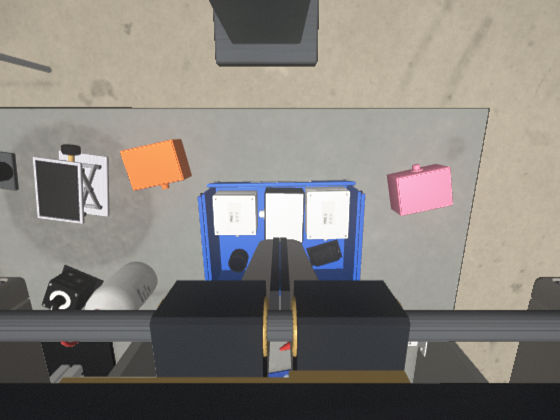

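The wrist view shows the detector lid at (284,215) with its connector at (262,213), the flap's top edge at row ~184, and the white boxes at (235,214) and (327,214). One close crop will confirm the choice and give corners.

Run:
```python
import cv2
a=cv2.imread('pics/w1.png')
cv2.imwrite('pics/v2.png',cv2.resize(a[172:292,190:374],(782,510),interpolation=cv2.INTER_CUBIC))
```

```text
(no output)
```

View pics/v2.png

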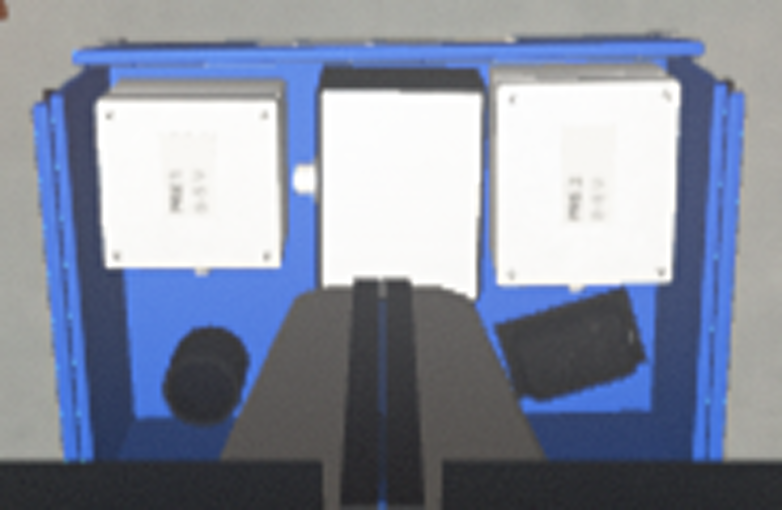

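Confirmed: the middle box has a plain lid, black front side and a metal connector on its left in the crop (-y). I compute positions from the corners.

Run:
```python
from h import *
m=r.camera_model('wrist')
f=lambda x,y,z: back(m,(190+x/4.25,172+y/4.25),z).round(4)
for n,p in dict(lidFL=(322,90,.047),lidFR=(481,95,.047),lidBL=(322,287,.047),lidBR=(478,298,.047),port=(304,180,.026),
 flapL=(75,50,.073),flapR=(703,42,.073),flapLin=(85,64,.073),flapRin=(700,57,.073),
 floorBL=(135,417,.005),floorBR=(652,411,.005),rimL1=(40,105,.075),rimL2=(68,460,.075),rimR1=(743,95,.075),rimR2=(720,460,.075),
 bl=(497,80,.047),bl2=(680,80,.047),br=(98,100,.049),br2=(284,98,.049),cyl=(205,400,.03),blk=(497,325,.03),blk2=(540,400,.02)).items(): print(n,f(*p))
im,t=snap('top')
c=im[170:290,120:400]
g=lambda x,y,z: back(t,(120+x*280/800,170+y*120/343),z).round(4)
for n,p in dict(lidFL=(273,188,.047),lidFR=(328,186,.047),lidBL=(275,115,.047),lidBR=(328,114,.047),rimBL=(193,40,.075),rimBR=(409,40,.075),rimFL=(193,196,.075),rimFR=(409,190,.075),
 jBL=(566,143,.062),jBR=(635,149,.062),jFR=(624,240,.062),jFL=(556,233,.062),src=(712,205,.083)).items(): print('top',n,g(*p))
```

```text
lidFL [0.4868 0.0313 0.047 ]
lidFR [0.4884 0.0869 0.047 ]
lidBL [0.56   0.0307 0.047 ]
lidBR [0.564  0.0877 0.047 ]
port [0.5255 0.0233 0.026 ]
flapL [ 0.4686 -0.0476  0.073 ]
flapR [0.4651 0.1562 0.073 ]
flapLin [ 0.4732 -0.0446  0.073 ]
flapRin [0.47   0.1556 0.073 ]
floorBL [ 0.6332 -0.0488  0.005 ]
floorBR [0.6296 0.1641 0.005 ]
rimL1 [ 0.4864 -0.0596  0.075 ]
rimL2 [ 0.6149 -0.0583  0.075 ]
rimR1 [0.4821 0.17   0.075 ]
rimR2 [0.6139 0.1724 0.075 ]
bl [0.483  0.0923 0.047 ]
bl2 [0.4828 0.156  0.047 ]
br [ 0.4903 -0.0466  0.049 ]
br2 [0.4893 0.0182 0.049 ]
cyl [ 0.6133 -0.0159  0.03  ]
blk [0.5816 0.0967 0.03  ]
blk2 [0.6176 0.1157 0.02  ]
top lidFL [0.4864 0.08   0.047 ]
top lidFR [0.4878 0.0205 0.047 ]
top lidBL [0.566  0.0778 0.047 ]
top lidBR [0.5665 0.0202 0.047 ]
top rimBL [0.6446 0.163  0.075 ]
top rimBR [ 0.6421 -0.0692  0.075 ]
top rimFL [0.4765 0.1618 0.075 ]
top rimFR [ 0.4801 -0.0676  0.075 ]
top jBL [ 0.53   -0.2374  0.062 ]
top jBR [ 0.5226 -0.3118  0.062 ]
top jFR [ 0.4247 -0.2973  0.062 ]
top jFL [ 0.4331 -0.2245  0.062 ]
top src [ 0.4596 -0.389   0.083 ]
```

play_rows(
  commands=[
    [[-4, 2, 40, 0, -1], [-8, 4, 80, 0, -1], [-12, 6, 120, 0, -1], [-16, 8, 160, 0, -1], [-16, 8, 200, 0, -1]],
  ],
  force=20,
)

```text
time: 3.12
tcp_pos: [0.4891, 0.0602, 0.0991]
orientation: [0.001, -0.002, 1.0, 0.0]
contact_force: [-0.1, 0.0, -0.9]
opening: 0.0005
gripper_force: 0.0
```

play_rows(
  commands=[
    [[0, 0, 15, 0, -1], [0, 0, 30, 0, -1], [0, 0, 40, 0, -1], [0, 0, 45, 0, -1], [0, 0, 45, 0, -1]],
  ],
)

```text
time: 3.53
tcp_pos: [0.4883, 0.0596, 0.055]
orientation: [-0.001, -0.001, 1.0, 0.0]
contact_force: [0.1, -0.2, -0.1]
opening: 0.0003
gripper_force: 0.0
```

play_rows(
  commands=[
    [[10, 0, 0, 0, -1], [22, 0, 2, 0, -1], [32, 0, 11, 0, -1], [40, 0, 21, 0, -1], [46, 0, 33, 0, -1]],
  ],
)

```text
time: 3.95
tcp_pos: [0.4449, 0.0588, 0.0247]
orientation: [0.003, -0.001, 1.0, -0.0]
contact_force: [-1.4, -0.9, 2.1]
opening: 0.0006
gripper_force: 1.1
```

play_rows(
  commands=[
    [[2, 0, 6, 0, -1], [4, 0, 12, 0, -1], [5, 0, 15, 0, -1], [5, 0, 17, 0, -1], [5, 0, 17, 0, -1]],
  ],
)

```text
time: 4.37
tcp_pos: [0.4381, 0.059, 0.0056]
orientation: [-0.0, -0.001, 1.0, 0.0]
contact_force: [-0.1, -0.5, 0.7]
opening: 0.0004
gripper_force: 0.0
```

Run:
```python
from h import *
s=r.get_state(); print(s['tcp_pos'],s['contact_force'],s['time'])
a,m=snap('wrist','w2.png')
print([ (round(d['conf'],2),np.round(d['centre'],3)) for d in r.recognise('wrist','detector_center')])
```

```text
[0.43814653 0.05902427 0.00561367] [-0.10987825 -0.53536714  0.72597972] 4.3667
[(0.63, array([0.492, 0.055, 0.039])), (0.6, array([ 0.442, -0.1  ,  0.012])), (0.57, array([0.474, 0.22 , 0.005]))]
```

View pics/w2.png

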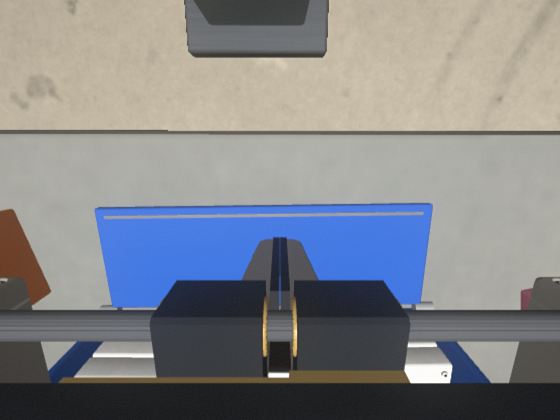

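The flap is flat on the bench: blue plate from (97,208) to (431,205). I raise the tool and re-measure the detector's y.

play_rows(
  commands=[
    [[0, 0, -40, 0, -1], [0, 0, -80, 0, -1], [0, 0, -120, 0, -1], [0, 0, -160, 0, -1], [0, 0, -170, 0, -1]],
  ],
)

```text
time: 4.88
tcp_pos: [0.4418, 0.0586, 0.1828]
orientation: [0.006, -0.001, 1.0, -0.001]
contact_force: [1.3, -0.7, 0.0]
opening: 0.0002
gripper_force: 0.0
```

Run:
```python
from h import *
s=r.get_state(); print(s['tcp_pos'],s['orientation'],s['contact_force'],s['time'])
a,m=snap('wrist','w3.png')
for n in ['detector_center','detector_port']:print(n,[ (round(d['conf'],2),np.round(d['centre'],3)) for d in r.recognise('wrist',n)])
b=cv2.resize(a[140:300,170:390],(792,576),interpolation=cv2.INTER_CUBIC)
cv2.imwrite('pics/v3.png',b[:,:,::-1])
```

```text
[0.44177428 0.05858162 0.18279972] [ 5.76719502e-03 -1.17480198e-03  9.99982357e-01 -8.03152522e-04] [ 1.25683475 -0.67662567  0.01020205] 4.8833
detector_center [(0.84, array([ 0.447, -0.128,  0.047])), (0.72, array([0.485, 0.256, 0.041])), (0.55, array([0.491, 0.045, 0.027]))]
detector_port [(0.96, array([0.479, 0.258, 0.045])), (0.92, array([0.484, 0.046, 0.029])), (0.8, array([ 0.447, -0.13 ,  0.041]))]
```

View pics/v3.png

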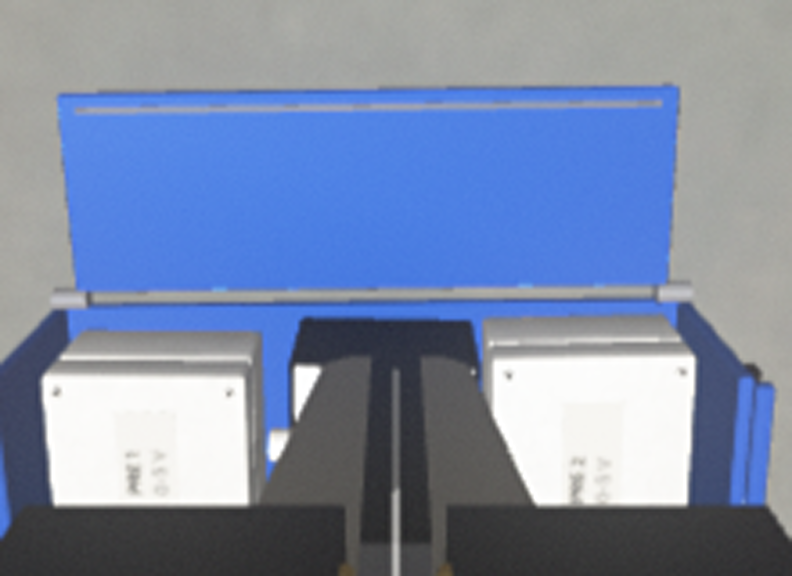

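The flap is down (front edge from (60,95) to (679,88) in the crop). The detector's black front face spans columns 297 to 475 and the white boxes stand in place.

Run:
```python
from h import *
m=r.camera_model('wrist')
f=lambda x,y,z: back(m,(170+(x+.5)/3.6-.5,140+(y+.5)/3.6-.5),z).round(4)
for n,p in dict(fl=(60,95,.005),fr=(679,88,.005),hl=(78,292,.005),hr=(668,286,.005),dl=(301,320,.006),dr=(472,320,.006),tl=(293,365,.047),tr=(478,372,.047),p=(279,445,.026),
  bl=(494,356,.047),bl2=(694,356,.047),br=(41,378,.049),br2=(253,374,.049)).items(): print(n,f(*p))
```

```text
fl [ 0.404  -0.0504  0.005 ]
fr [0.4012 0.1499 0.005 ]
hl [ 0.4707 -0.0497  0.005 ]
hr [0.4681 0.151  0.005 ]
dl [0.4802 0.0262 0.006 ]
dr [0.4801 0.0846 0.006 ]
tl [0.4808 0.0273 0.047 ]
tr [0.4829 0.0836 0.047 ]
p [0.5173 0.0198 0.026 ]
bl [0.4777 0.0884 0.047 ]
bl2 [0.4775 0.1491 0.047 ]
br [ 0.4844 -0.049   0.049 ]
br2 [0.483  0.0153 0.049 ]
```

play_rows(
  commands=[
    [[-36, 0, -2, 0, -1], [-72, 0, -4, 0, -1], [-108, -2, -6, 0, -1], [-144, -3, -6, 0, -1], [-165, -3, -6, 0, -1]],
  ],
)

```text
time: 5.45
tcp_pos: [0.604, 0.0561, 0.1776]
orientation: [-0.002, -0.001, 1.0, 0.0]
contact_force: [-0.1, -0.7, 0.1]
opening: 0.0006
gripper_force: 0.0
```

play_rows(
  commands=[
    [[0, 0, 35, 0, -1], [0, 0, 70, 0, -1], [0, 0, 90, 0, -1], [0, 0, 100, 0, -1], [0, 0, 100, 0, -1]],
  ],
)

```text
time: 5.87
tcp_pos: [0.599, 0.0567, 0.0761]
orientation: [-0.005, -0.001, 1.0, 0.001]
contact_force: [-0.5, -0.8, -1.5]
opening: 0.0004
gripper_force: 0.0
```

Run:
```python
from h import *
s=r.get_state(); print(s['tcp_pos'],s['orientation'],s['contact_force'],s['time'])
a,m=snap('wrist'); t,mt=snap('top'); 
b=cv2.resize(a[180:340,170:390],(792,576),interpolation=cv2.INTER_CUBIC)
cv2.imwrite('pics/v4.png',b[:,:,::-1])
```

```text
[0.59896798 0.05671709 0.07607048] [-4.92968973e-03 -1.05120539e-03  9.99987161e-01  5.19975940e-04] [-0.5197849  -0.75447167 -1.52353108] 5.8667
```

View pics/v4.png

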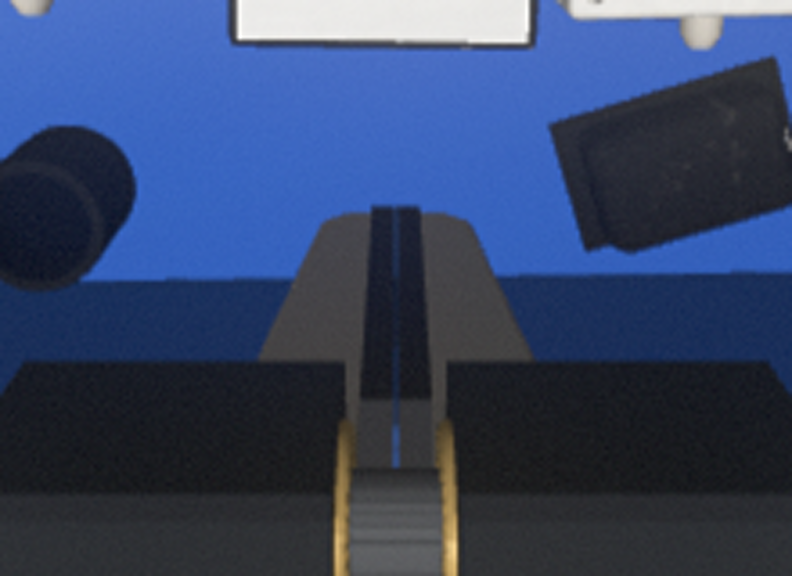

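The lane is clear: the detector's back edge runs (233,42) to (533,47), fingers are at (396,210) well behind it, with a black cylinder and black block to either side. The detector centre lies about 2.5 mm to -y of the fingers.

play_rows(
  commands=[
    [[0, -2, 15, 0, -1], [0, -2, 30, 0, -1], [0, -2, 42, 0, -1], [0, -2, 49, 0, -1], [0, -2, 49, 0, -1]],
  ],
)

```text
time: 6.38
tcp_pos: [0.6023, 0.0545, 0.0317]
orientation: [-0.001, -0.001, 1.0, 0.0]
contact_force: [0.3, -0.2, -0.5]
opening: 0.0006
gripper_force: 0.0
```

play_rows(
  commands=[
    [[5, 0, 0, 0, -1], [10, 0, 0, 0, -1], [15, 0, 0, 0, -1], [20, 0, 0, 0, -1], [25, 0, 0, 0, -1]],
  ],
)

```text
time: 6.8
tcp_pos: [0.5777, 0.0543, 0.0331]
orientation: [0.001, -0.001, 1.0, -0.0]
contact_force: [3.6, -0.8, 1.7]
opening: 0.0002
gripper_force: 3.3
```

play_rows(
  commands=[
    [[5, 0, 0, 0, -1], [10, 0, 0, 0, -1], [15, 0, 0, 0, -1], [20, 0, 0, 0, -1], [25, 0, 0, 0, -1]],
  ],
)

```text
time: 7.22
tcp_pos: [0.5532, 0.0542, 0.0331]
orientation: [0.001, -0.001, 1.0, -0.0]
contact_force: [2.2, 0.2, 1.4]
opening: 0.0003
gripper_force: 1.4
```

play_rows(
  commands=[
    [[6, 0, 2, 0, -1], [12, 0, 4, 0, -1], [18, 0, 5, 0, -1], [24, 0, 5, 0, -1], [30, 0, 5, 0, -1]],
  ],
)

```text
time: 7.63
tcp_pos: [0.5221, 0.0542, 0.0274]
orientation: [-0.0, -0.001, 1.0, 0.0]
contact_force: [3.6, 0.3, 1.8]
opening: 0.0006
gripper_force: 1.5
```

play_rows(
  commands=[
    [[7, 0, 0, 0, -1], [14, 0, 0, 0, -1], [21, 0, 0, 0, -1], [27, 0, 0, 0, -1], [31, 0, 0, 0, -1]],
  ],
)

```text
time: 8.05
tcp_pos: [0.4907, 0.0542, 0.0273]
orientation: [-0.001, -0.001, 1.0, 0.0]
contact_force: [2.6, 0.3, 0.5]
opening: 0.0002
gripper_force: 1.1
```

play_rows(
  commands=[
    [[0, 0, 0, 0, -1], [-10, 0, 0, 0, -1], [-10, 0, -40, 0, -1], [-10, 0, -80, 0, -1], [-10, 0, -120, 0, -1]],
  ],
)

```text
time: 8.47
tcp_pos: [0.4997, 0.0544, 0.1472]
orientation: [-0.003, -0.001, 1.0, 0.0]
contact_force: [0.9, -0.1, 0.2]
opening: 0.0003
gripper_force: 0.0
```

play_rows(
  commands=[
    [[35, 0, -30, 0, -1], [70, 0, -60, 0, 0], [90, 0, -80, 0, 1], [90, 0, -80, 0, 1], [90, 0, -80, 0, 1]],
  ],
)

```text
time: 8.88
tcp_pos: [0.4118, 0.054, 0.2287]
orientation: [0.001, -0.001, 1.0, -0.0]
contact_force: [-0.1, -0.6, -0.0]
opening: 0.025
gripper_force: 0.0
```

Run:
```python
from h import *
s=r.get_state(); print(s['tcp_pos'],s['orientation'],s['contact_force'],s['time'])
a,m=snap('wrist','w5.png'); t,mt=snap('top','t5.png')
for n in ['detector_center','jack_top','source']:print(n,[ (round(d['conf'],2),np.round(d['centre'],3)) for d in r.recognise('wrist',n)])
b=cv2.resize(a[130:310,160:400],(800,600),interpolation=cv2.INTER_CUBIC)
cv2.imwrite('pics/v5.png',b[:,:,::-1])
```

```text
[0.41175229 0.05395697 0.22871233] [ 1.32838402e-03 -1.03963018e-03  9.99998547e-01 -2.47001715e-04] [-0.06887155 -0.62102846 -0.00989266] 8.8833
detector_center [(0.82, array([ 0.446, -0.131,  0.047])), (0.63, array([0.437, 0.052, 0.044])), (0.57, array([0.483, 0.258, 0.043]))]
jack_top [(0.93, array([ 0.475, -0.255,  0.062]))]
source [(0.65, array([0.442, 0.014, 0.002]))]
```

View pics/v5.png

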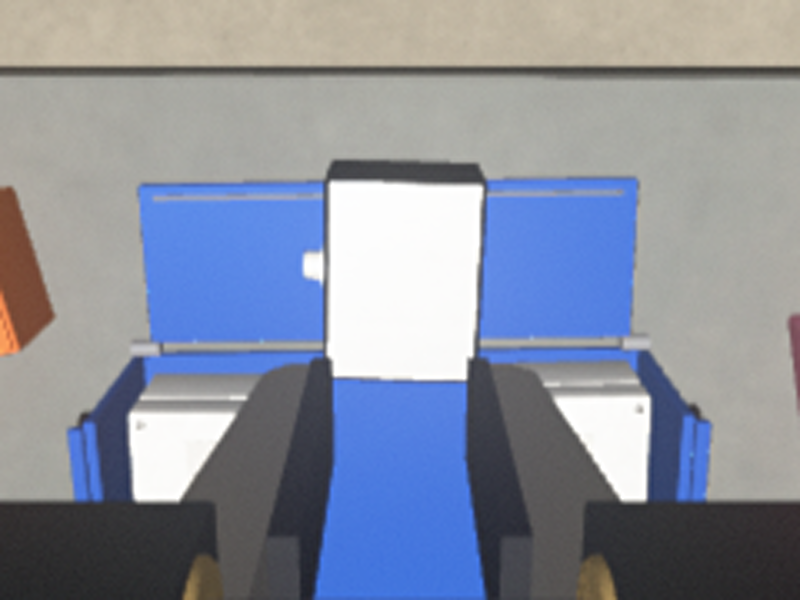

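The detector stands on the lowered flap: lid corners (327,180), (484,183), (330,375), (476,381), connector at (312,265) on the -y side. Boxes are still in the crate.

Run:
```python
from h import *
m=r.camera_model('wrist')
f=lambda x,y,z: back(m,(160+(x+.5)/3.3333-.5,130+(y+.5)/3.3333-.5),z).round(4)
P={n:f(*p) for n,p in dict(FL=(327,180,.047),FR=(484,183,.047),BL=(330,376,.047),BR=(476,381,.047),fl=(140,185,.005),fr=(637,178,.005)).items()}
for k,v in P.items(): print(k,v)
print(sum(P[k] for k in('FL','FR','BL','BR'))/4, r.get_state()['tcp_pos'])
```

```text
FL [0.3979 0.0272 0.047 ]
FR [0.3989 0.0843 0.047 ]
BL [0.4738 0.0271 0.047 ]
BR [0.4757 0.0831 0.047 ]
fl [ 0.4072 -0.0522  0.005 ]
fr [0.4039 0.1502 0.005 ]
[0.436575 0.055425 0.047   ] [0.41141505 0.05403039 0.22569872]
```

play_rows(
  commands=[
    [[-2, 1, 35, 0, 1], [-4, 1.5, 70, 0, 1], [-7, 1.5, 105, 0, 1], [-7, 1.5, 135, 0, 1], [-7, 1.5, 150, 0, 1]],
  ],
)

```text
time: 9.55
tcp_pos: [0.4155, 0.056, 0.0724]
orientation: [-0.004, -0.001, 1.0, 0.001]
contact_force: [-0.7, -0.3, -0.1]
opening: 0.0782
gripper_force: 0.0
```

play_rows(
  commands=[
    [[0, 0, 0, 0, 1], [0, 0, 0, 0, 1], [0, 0, 0, 0, 1]],
  ],
)

```text
time: 9.8
tcp_pos: [0.4198, 0.0554, 0.0783]
orientation: [0.0, -0.001, 1.0, -0.0]
contact_force: [-0.3, 0.2, -0.5]
opening: 0.0918
gripper_force: 0.0
```

play_rows(
  commands=[
    [[2, 0, 20, 0, 1], [2, 0, 40, 0, 1], [2, 0, 55, 0, 1], [2, 0, 64, 0, 1], [2, 0, 68, 0, 1]],
  ],
)

```text
time: 10.22
tcp_pos: [0.4173, 0.0554, 0.0096]
orientation: [0.0, -0.001, 1.0, -0.0]
contact_force: [-0.5, 1.1, -0.7]
opening: 0.0921
gripper_force: 0.0
```

play_rows(
  commands=[
    [[0, 0, 0, 0, 0.6], [0, 0, 0, 0, 0.2], [0, 0, 0, 0, 0], [0, 0, 0, 0, -0.2], [0, 0, 0, 0, -0.2]],
  ],
  force=30,
)

```text
time: 10.63
tcp_pos: [0.4176, 0.0553, 0.0103]
orientation: [0.001, -0.001, 1.0, -0.0]
contact_force: [0.1, 0.1, 3.2]
opening: 0.0618
gripper_force: 30.0
```

play_rows(
  commands=[
    [[0, 0, 0, 0, -0.4], [0, 0, 0, 0, -0.4], [0, 0, 0, 0, -0.4]],
  ],
)

```text
time: 10.88
tcp_pos: [0.4176, 0.0553, 0.0103]
orientation: [0.001, -0.001, 1.0, -0.0]
contact_force: [-2.3, 0.7, 6.1]
opening: 0.0614
gripper_force: 30.0
```

play_rows(
  commands=[
    [[0, 0, -10, 0, -0.4], [0, 0, -30, 0, -0.4], [0, 0, -60, 0, -0.4], [0, 0, -95, 0, -0.4], [0, 0, -130, 0, -0.4]],
  ],
)

```text
time: 11.3
tcp_pos: [0.4152, 0.0558, 0.1402]
orientation: [-0.002, -0.001, 1.0, 0.0]
contact_force: [0.6, -0.8, -3.0]
opening: 0.0619
gripper_force: 30.0
```

play_rows(
  commands=[
    [[0, -20, -20, 0, -0.4], [0, -50, -40, 0, -0.4], [0, -85, -50, 0, -0.4], [0, -120, -50, 0, -0.4], [0, -155, -50, 0, -0.4]],
  ],
)

```text
time: 11.72
tcp_pos: [0.4169, -0.1008, 0.1905]
orientation: [0.001, -0.001, 1.0, -0.0]
contact_force: [0.0, -0.2, -4.6]
opening: 0.0618
gripper_force: 30.0
```

play_rows(
  commands=[
    [[0, -25, 0, 0, -0.4], [0, -40, 0, 0, -0.4], [0, -50, 0, 0, -0.4], [0, -50, 0, 0, -0.4], [0, -50, 0, 0, -0.4]],
  ],
)

```text
time: 12.13
tcp_pos: [0.417, -0.1489, 0.1892]
orientation: [-0.0, -0.001, 1.0, 0.001]
contact_force: [-0.8, 0.4, -3.4]
opening: 0.062
gripper_force: 30.0
```

Run:
```python
from h import *
s=r.get_state(); print(s['tcp_pos'],s['orientation'],s['contact_force'],s['time'])
a,m=snap('wrist','w6.png')
for n in ['detector_center','jack_top','source']:print(n,[ (round(d['conf'],2),np.round(d['centre'],3)) for d in r.recognise('wrist',n)])
b=cv2.resize(a[100:325,0:300],(800,600),interpolation=cv2.INTER_CUBIC)
cv2.imwrite('pics/v6.png',b[:,:,::-1])
```

```text
[ 0.41695602 -0.14888991  0.18923241] [-4.90881642e-04 -8.36290692e-04  9.99999317e-01  6.51801198e-04] [-0.78895786  0.36835627 -3.37524599] 12.1333
detector_center [(0.82, array([ 0.423, -0.149,  0.224])), (0.63, array([ 0.454, -0.268,  0.066])), (0.61, array([ 0.43 , -0.138,  0.047]))]
jack_top [(0.79, array([ 0.46 , -0.266,  0.062])), (0.16, array([0.458, 0.056, 0.   ]))]
source [(0.84, array([ 0.453, -0.383,  0.057]))]
```

View pics/v6.png

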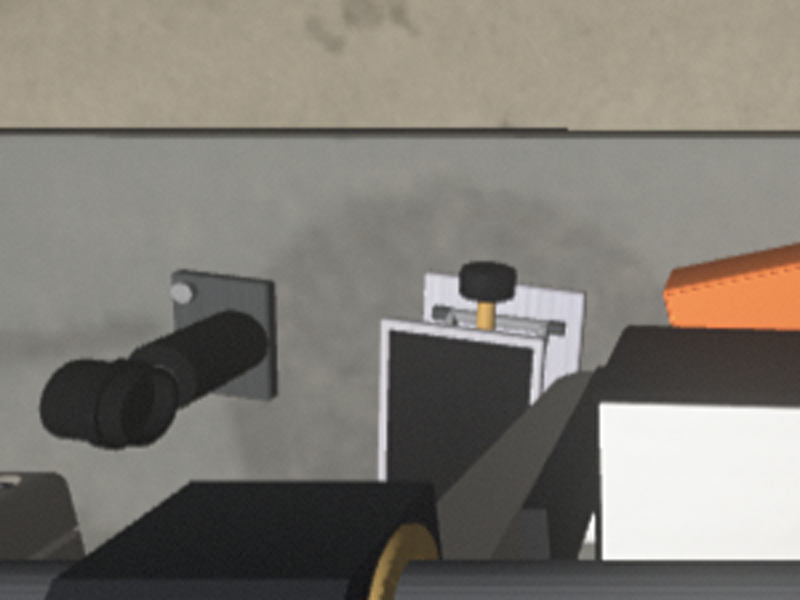

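The jack plate is half hidden: front corners at (381,320) and (547,337) in the crop, lens tube to its left (-y), detector held. I back off a little for a full view and fit the plate numerically.

play_rows(
  commands=[
    [[25, 8, -25, 0, -0.4], [50, 16, -50, 0, -0.4], [75, 20, -65, 0, -0.4], [75, 20, -65, 0, -0.4], [75, 20, -65, 0, -0.4]],
  ],
)

```text
time: 12.75
tcp_pos: [0.3427, -0.1295, 0.2558]
orientation: [0.002, -0.001, 1.0, -0.001]
contact_force: [-0.1, -1.4, -3.6]
opening: 0.0613
gripper_force: 30.0
```

Run:
```python
from h import *
s=r.get_state(); print(s['tcp_pos'],s['time'])
a,m=snap('wrist','w7.png')
print(proj(m,[.475,-.26,.062]))
def rect(im,m,z=.062,lo=(.39,-.34),n=150,c0=None):
    # grid of 1/2 mm per px : row = x, col = y
    S=360; src=[];dst=[]
    for i,j in((0,0),(0,S),(S,0),(S,S)):
        src.append(proj(m,[lo[0]+i*.0005,lo[1]+j*.0005,z]));dst.append((j,i))
    H=cv2.getPerspectiveTransform(np.float32(src),np.float32(dst))
    return cv2.warpPerspective(im,H,(S,S),flags=cv2.INTER_CUBIC)
w1=cv2.imread('pics/w1.png')[:,:,::-1]
m1=dict(mtx=m['mtx'],extrinsics=np.array([[-0.0005,.966,.26,.401],[1,.0005,-.001,.048],[-.001,.26,-.966,.471],[0,0,0,1.]]))
out=[]
for nm,im,mm in(('w7',a,m),('w1',w1,m1)):
    R=rect(np.ascontiguousarray(im),mm); out.append(R)
    g=cv2.cvtColor(R,cv2.COLOR_RGB2GRAY); b=(g<70).astype(np.uint8)
    cs,_=cv2.findContours(b,cv2.RETR_EXTERNAL,cv2.CHAIN_APPROX_NONE)
    for c in cs:
        if cv2.contourArea(c)>4000:
            (cy,cx),wh,an=cv2.minAreaRect(c); print(nm,'x %.4f y %.4f'%(.39+cx*.0005,-.34+cy*.0005),np.array(wh)/2,an,cv2.contourArea(c)/4)
cv2.imwrite('pics/v7.png',np.hstack(out)[:,:,::-1])
f=lambda x,y,z: back(m6,(x,y),z)
```

```text
[ 0.3426616  -0.12953917  0.25579071] 12.75
[186.28196716 284.16177017]
w7 x 0.4889 y -0.2421 [132.59883118 234.5635376 ] 63.43495178222656 9058.0
w1 x 0.4825 y -0.2694 [55.76728439 79.0929184 ] 7.787018299102783 4283.375
```

View pics/v7.png

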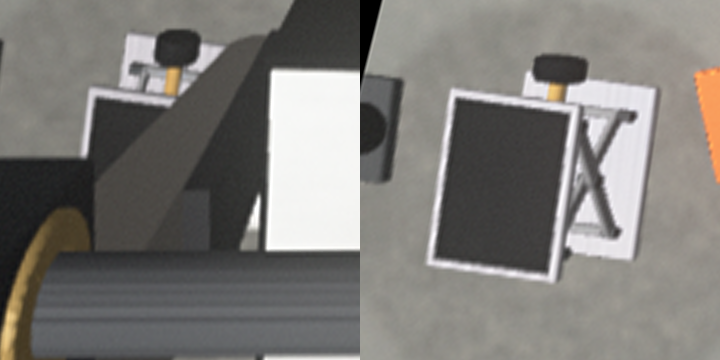

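The first wrist picture, rectified (right half), shows the plate cleanly, with its dark inset at the expected 56 x 79 mm. The new view is blocked by the gripper. I move forward so the plate is seen from closer, ahead of the fingers.

play_rows(
  commands=[
    [[-36, -8, -6, 0, -0.4], [-72, -16, -12, 0, -0.4], [-108, -24, -18, 0, -0.4], [-144, -30, -24, 0, -0.4], [-150, -30, -24, 0, -0.4]],
  ],
)

```text
time: 13.22
tcp_pos: [0.4968, -0.1596, 0.2761]
orientation: [-0.0, -0.002, 1.0, 0.001]
contact_force: [0.1, -0.2, -3.2]
opening: 0.0619
gripper_force: 30.0
```

play_rows(
  commands=[
    [[0, 0, 0, 0, -0.4], [0, 0, 0, 0, -0.4], [0, 0, 0, 0, -0.4]],
  ],
)

```text
time: 13.47
tcp_pos: [0.4915, -0.1588, 0.2775]
orientation: [-0.001, -0.001, 1.0, 0.001]
contact_force: [-0.2, 0.9, -3.2]
opening: 0.0617
gripper_force: 30.0
```

```bash
cat >> h.py <<'E'
def plate(im,m,z=.062,lo=(.39,-.36),S=360):
    src=[];dst=[]
    for i,j in((0,0),(0,S),(S,0),(S,S)):
        src.append(proj(m,[lo[0]+i*.0005,lo[1]+j*.0005,z]));dst.append((j,i))
    H=cv2.getPerspectiveTransform(np.float32(src),np.float32(dst))
    R=cv2.warpPerspective(np.ascontiguousarray(im),H,(S,S),flags=cv2.INTER_CUBIC)
    b=(cv2.cvtColor(R,cv2.COLOR_RGB2GRAY)<70).astype(np.uint8)
    for c in cv2.findContours(b,cv2.RETR_EXTERNAL,cv2.CHAIN_APPROX_NONE)[0]:
        if cv2.contourArea(c)>4000:
            (cy,cx),wh,an=cv2.minAreaRect(c); print('x %.4f y %.4f'%(lo[0]+cx*.0005,lo[1]+cy*.0005),np.array(wh)/2,an,cv2.contourArea(c)/4)
    return R
E
python3 - <<'E'
from h import *
s=r.get_state(); print(s['tcp_pos'],s['orientation'],s['time'])
m=r.camera_model('wrist'); a=np.array(r.snapshot('wrist')); cv2.imwrite('pics/w8.png',a[:,:,::-1]); np.savez('pics/w8.npz',K=m['mtx'],E=m['extrinsics'])
plate(a,m)
t,mt=snap('top'); plate(t,mt)
for n in ['jack_top','source']:
  for c in('wrist','top'):print(n,[ (round(d['conf'],2),np.round(d['centre'],3)) for d in r.recognise(c,n)])
E
```

```text
[ 0.49149082 -0.15875437  0.27753446] [-9.98220730e-04 -1.27048746e-03  9.99998550e-01  5.38496642e-04] 13.4667
x 0.5537 y -0.2117 [31.5 62.5] 90.0 1539.625
x 0.4822 y -0.2696 [56.3512001  79.90977478] 7.9893269538879395 4387.875
x 0.4710 y -0.2695 [50.05700684 48.20671463] 7.594643592834473 1757.375
jack_top [(0.55, array([ 0.476, -0.261,  0.063])), (0.28, array([ 0.516, -0.018,  0.048]))]
jack_top [(0.58, array([ 0.452, -0.269,  0.064]))]
source [(0.62, array([ 0.455, -0.385,  0.055]))]
source [(0.8, array([ 0.456, -0.385,  0.025]))]
```

play_rows(
  commands=[
    [[6, -22, 10, 2, -0.4], [12, -50, 25, 4, -0.4], [20, -78, 45, 6, -0.4], [27, -100, 65, 8, -0.4], [30, -108, 77, 8, -0.4]],
  ],
)

```text
time: 14.18
tcp_pos: [0.4608, -0.2695, 0.1996]
orientation: [-0.001, 0.071, 0.998, 0.0]
contact_force: [0.4, -0.3, -3.5]
opening: 0.062
gripper_force: 30.0
```

play_rows(
  commands=[
    [[0, 0, 30, 0, -0.4], [0, 0, 60, 0, -0.4], [0, 0, 80, 0, -0.4], [0, 0, 90, 0, -0.4], [0, 0, 90, 0, -0.4]],
  ],
)

```text
time: 14.6
tcp_pos: [0.4613, -0.2658, 0.1093]
orientation: [-0.002, 0.068, 0.998, 0.002]
contact_force: [0.1, -0.7, -4.1]
opening: 0.0616
gripper_force: 30.0
```

play_rows(
  commands=[
    [[0, 0, 0, 0, -0.4], [0, 0, 0, 0, -0.4], [0, 0, 0, 0, -0.4]],
  ],
)

```text
time: 14.85
tcp_pos: [0.4639, -0.2684, 0.1138]
orientation: [0.002, 0.068, 0.998, -0.001]
contact_force: [-0.3, 0.4, -2.9]
opening: 0.0617
gripper_force: 30.0
```

play_rows(
  commands=[
    [[1, 1, 10, 0, -0.4], [1, 1, 20, 0, -0.4], [1, 1, 28, 0, -0.4], [1, 1, 34, 0, -0.4], [1, 1, 36, 0, -0.4]],
  ],
)

```text
time: 15.27
tcp_pos: [0.4608, -0.2654, 0.0736]
orientation: [-0.001, 0.069, 0.998, 0.001]
contact_force: [-0.6, 0.7, -3.4]
opening: 0.0616
gripper_force: 30.0
```

play_rows(
  commands=[
    [[0, 0, 0, 0, -0.4], [0, 0, 0, 0, -0.4], [0, 0, 0, 0, -0.4], [0, 0, 0, 0, -0.4], [0, 0, 0, 0, -0.4]],
  ],
)

```text
time: 15.68
tcp_pos: [0.462, -0.2665, 0.076]
orientation: [0.0, 0.069, 0.998, -0.0]
contact_force: [0.5, 0.0, -3.7]
opening: 0.0614
gripper_force: 30.0
```

play_rows(
  commands=[
    [[0, 0, 1.5, 0, -0.4], [0, 0, 3, 0, -0.4], [0, 0, 4.5, 0, -0.4], [0, 0, 6, 0, -0.4], [0, 0, 6, 0, -0.4]],
  ],
)

```text
time: 16.1
tcp_pos: [0.4615, -0.266, 0.0691]
orientation: [-0.0, 0.069, 0.998, 0.0]
contact_force: [0.2, 0.1, -3.2]
opening: 0.0616
gripper_force: 30.0
```

play_rows(
  commands=[
    [[0, 0, 0.5, 0, -0.4], [0, 0, 1, 0, -0.4], [0, 0, 1.5, 0, -0.4], [0, 0, 2, 0, -0.4], [0, 0, 2, 0, -0.4]],
  ],
)

```text
time: 16.52
tcp_pos: [0.4618, -0.2663, 0.0676]
orientation: [0.0, 0.069, 0.998, -0.0]
contact_force: [0.2, -0.1, -3.1]
opening: 0.0618
gripper_force: 30.0
```

play_rows(
  commands=[
    [[0, 0, 0.5, 0, -0.4], [0, 0, 1, 0, -0.4], [0, 0, 1, 0, -0.4]],
  ],
)

```text
time: 16.77
tcp_pos: [0.4619, -0.2664, 0.0674]
orientation: [0.0, 0.069, 0.998, -0.0]
contact_force: [-4.6, 2.8, 5.9]
opening: 0.0615
gripper_force: 30.0
```

Contact at TCP z = 0.0674 as expected (about 9 N). I release gently and rise.

play_rows(
  commands=[
    [[0, 0, -0.3, 0, -0.4], [0, 0, -0.3, 0, -0.4], [0, 0, -0.3, 0, -0.4]],
  ],
  force=8,
)

```text
time: 17.02
tcp_pos: [0.462, -0.2665, 0.0674]
orientation: [0.0, 0.069, 0.998, -0.0]
contact_force: [-3.0, 1.0, 5.3]
opening: 0.0621
gripper_force: 8.0
```

play_rows(
  commands=[
    [[0, 0, 0, 0, 0.4], [0, 0, 0, 0, 0.5], [0, 0, 0, 0, 0.7], [0, 0, 0, 0, 1], [0, 0, 0, 0, 1]],
  ],
)

```text
time: 17.43
tcp_pos: [0.4619, -0.2664, 0.0668]
orientation: [0.0, 0.069, 0.998, -0.0]
contact_force: [0.2, -0.1, -0.4]
opening: 0.0867
gripper_force: 0.0
```

play_rows(
  commands=[
    [[0, 0, 0, 0, 1], [0, 0, 0, 0, 1], [0, 0, 0, 0, 1]],
  ],
)

```text
time: 17.68
tcp_pos: [0.4618, -0.2663, 0.0669]
orientation: [0.0, 0.069, 0.998, -0.0]
contact_force: [0.1, 0.4, 0.2]
opening: 0.0923
gripper_force: 0.0
```

play_rows(
  commands=[
    [[0, 0, -15, 0, 1], [0, 0, -40, 0, 1], [0, 0, -80, 0, 1], [0, 0, -120, 0, 1], [0, 0, -160, 0, 1]],
  ],
)

```text
time: 18.1
tcp_pos: [0.4614, -0.2659, 0.2284]
orientation: [-0.0, 0.069, 0.998, 0.0]
contact_force: [0.4, -0.8, -0.1]
opening: 0.092
gripper_force: 0.0
```

play_rows(
  commands=[
    [[-20, 20, -15, 0, 1], [-40, 50, -30, 0, 1], [-45, 80, -45, 0, 1], [-45, 100, -50, 0, 1], [-45, 100, -50, 0, 1]],
  ],
)

```text
time: 18.52
tcp_pos: [0.5217, -0.1705, 0.2791]
orientation: [0.002, 0.067, 0.998, -0.0]
contact_force: [-0.2, 0.6, -0.5]
opening: 0.0922
gripper_force: 0.0
```

Run:
```python
from h import *
s=r.get_state(); print(s['tcp_pos'],s['time'])
m=r.camera_model('wrist'); a=np.array(r.snapshot('wrist'))
t,mt=snap('top')
for n in ['detector_center','detector_port']:print(n,[ (round(d['conf'],2),np.round(d['centre'],3)) for d in r.recognise('wrist',n)])
# lid centre at z=.104
lo=(.40,-.36);S=320
src=[proj(m,[lo[0]+i*.0005,lo[1]+j*.0005,.104]) for i,j in((0,0),(0,S),(S,0),(S,S))]
H=cv2.getPerspectiveTransform(np.float32(src),np.float32([(0,0),(S,0),(0,S),(S,S)]))
R=cv2.warpPerspective(a,H,(S,S),flags=cv2.INTER_CUBIC)
b=(R.min(2)>190).astype(np.uint8)
for c in cv2.findContours(b,cv2.RETR_EXTERNAL,cv2.CHAIN_APPROX_NONE)[0]:
    if cv2.contourArea(c)>4000:
        (cy,cx),wh,an=cv2.minAreaRect(c); print('x %.4f y %.4f'%(lo[0]+cx*.0005,lo[1]+cy*.0005),np.array(wh)/2,an)
big=a[130:340,60:400]; tt=t[170:290,120:400]
v=np.vstack([cv2.resize(tt,(600,257)),np.hstack([cv2.resize(R,(300,300)),cv2.resize(big,(300,300*210//340))if 0 else cv2.resize(big,(300,300))])])
cv2.imwrite('pics/v9.png',v[:,:,::-1])
```

```text
[ 0.52167557 -0.17050059  0.27908031] 18.5167
detector_center [(0.86, array([ 0.488, -0.27 ,  0.104])), (0.73, array([ 0.451, -0.14 ,  0.046])), (0.72, array([0.492, 0.226, 0.014])), (0.63, array([ 0.454, -0.243,  0.013]))]
detector_port [(0.91, array([ 0.477, -0.264,  0.104])), (0.89, array([ 0.448, -0.142,  0.038])), (0.71, array([0.489, 0.225, 0.018]))]
x 0.4832 y -0.2706 [56.79473114 77.16477203] 9.372093200683594
x 0.4772 y -0.2518 [69.80848694 84.62591553] 7.765166282653809
```

View pics/v9.png

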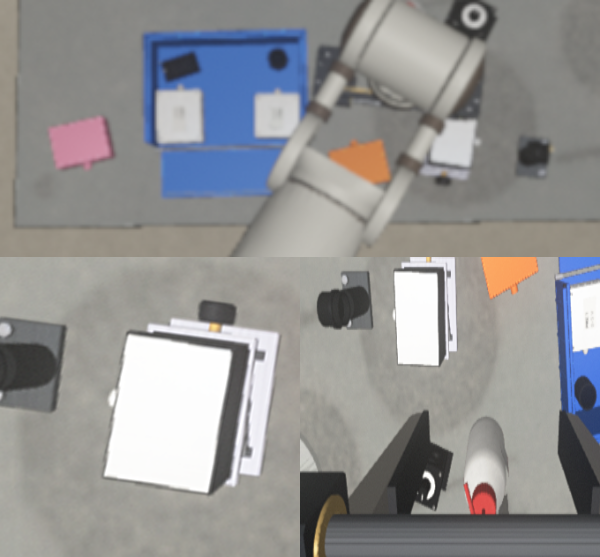

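The detector stands square on the plate, with its lid centre about 1.5 mm from the plate's centre and 1.4° off in yaw. The connector faces the lens tube at (112,398), the flap is down, the boxes are in the crate and the gripper is clear.

```bash
python3 -c "
from bench import r
print(r.finish_job())"
```

```text
the job is handed in; nothing more can be done
None
```

I handed in the job with the detector upright and square on the lab jack's plate (about 1.5 mm and 1.4° off by the camera), its connector facing the lens tube, the flap down and both white boxes standing in the crate; the hand-in returned no verdict.

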